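# Hold the light stage's sprung shutter half open under the lens

### The arm

A 6-joint arm with a two-finger parallel gripper is mounted at the origin on the work surface. World frame = base frame: x ahead of the robot, y to its left, z up, the work surface at z = 0. Lengths are in m, angles in rad, forces in N, time in s.
With the tool pointing down it reaches from about 0.425 to 0.95 m from the base axis. Payload 3.5 kg.
Tool frame: the origin (TCP) lies at the very end of the fingers, on their centre line; the grasp point (between the pads) lies 19 mm behind it; z points along the fingers, y is the line along which they close (so a half turn about z gives the same grasp; the last joint's range is limited). The gripper opens to 85 mm and grips with 20 to 120 N. Pads are 22 mm wide; open, the fingers measure 114 mm over their backs; the gripper's body (76 mm by 85 mm) begins 54 mm behind the grasp point. The pads swing forward as they close: fully open they stand 13 mm farther back than shut.
Start: joints at [-1.314, 0.286, 1.577, -0, 1.279, -0.15], TCP at [0.267, -0.62, 0.198] pointing down, gripper open.
Joint ranges: [-2.77, 2.77], [-0.9, 2.22], [0.21, 2.48], [-1.53, 4.67], [0.24, 2.81], [-2.84, 2.84]. Speed limits (rad/s): [2.79, 2.79, 3.14, 3.14, 3.14, 3.14].

### API

Orientations are given as a unit quaternion [x, y, z, w].
In Python, from plant import ctrl, sensors, read_camera gives the robot as it stands (ctrl), with the cameras as plain functions and the readings (sensors).
- The arm moves only by the tool inch_along, called after ">>>" as name(argument=value, ...) on one line, values as JSON. Schema: {"type":"object","properties":{"segments":{"type":"object","properties":{"sx":{"type":"array","items":{"type":"number"},"minItems":1,"maxItems":10},"sy":{"type":"array","items":{"type":"number"},"minItems":1,"maxItems":10},"sz":{"type":"array","items":{"type":"number"},"minItems":1,"maxItems":10},"wx":{"type":"array","items":{"type":"number"},"minItems":1,"maxItems":10},"wy":{"type":"array","items":{"type":"number"},"minItems":1,"maxItems":10},"wz":{"type":"array","items":{"type":"number"},"minItems":1,"maxItems":10},"aperture":{"type":"array","items":{"type":"number"},"minItems":1,"maxItems":10}},"additionalProperties":false,"required":["sx","sy","sz","wx","wy","wz","aperture"]},"grip_force":{"type":"number"},"only":{"type":"string"},"quiet":{"type":"boolean"},"lines":{"type":"string"}},"required":["segments"],"additionalProperties":false}. segments is an object with one list for each field, all of the same length, 1 to 10, a row being the entries at one place: sx, sy, sz (the shift in parts of the range, where 1.0 means 60 cm), wx, wy, wz (a rotation vector in normalised numbers (1 is 4 rad)), aperture (the opening from 0.0 (shut) to 1.0 (fully open)); each row is the pose to reach, as a shift and turn from the pose commanded when the call began, along the tool's axes at that moment; what a row does not reach only later rows make up. A row lasts 1/8 s, in which the tool goes at most 0.0625 m and 0.188 rad, less where a joint would pass 70% of its speed; a pose out of reach is approached as far as the arm can. The fingers move at their own pace and stop on an object; grip_force is the grip in N (left out, the last holds). Time passes only in rows, so rows that do not move let the fingers close. The tool returns the time, the measured TCP pose, the force, the opening and the grip force at its end. only (a regular expression) keeps the lines of the reply that match it, lines (a string "A,B") keeps lines A to B, and quiet returns only ok. Input that does not fit is refused with a message, and nothing moves.
- sensors.get_state(): the state, without advancing time (a new reading comes with each control period).
- read_camera(name): name is "scene" or "side" or "wrist"; returns a dict with "pixels" (420x560x3 uint8, red, green, blue), "camera_matrix" (3x3 intrinsics, pixels), "dist_coeffs" ([k1, k2, p1, p2, k3] as OpenCV has them; the pictures are not rectified), "xyz" and "orientation" of the camera in the world. Camera axes: x right, y down, z forward; pixel columns grow to the right and rows downward; lengths in m; the calibration is good to about 2 mm. A picture is of the moment at which its call begins. There is no depth.
- ctrl.sign_off(): hands the job in; it is judged then, once.
The state is a dict: "time": time; "qpos": joint angles; "dq": joint speeds; "joint_efforts": joint torques, N m; "eef_pos": TCP position; "tcp_rot": TCP orientation; "contact_force": force on the tool from outside, world axes, zero at the start; "wrist_torque": the same for the moment, N m; "opening": opening from 0.0 (shut) to 1.0 (fully open); "finger_force": force on a finger pad.
Only numpy, scipy, OpenCV 4.12 (cv2) and the standard library are available. Lean on these libraries where they do the work, as an engineer would, in place of code of your own. Each camera call takes 0.05 s, during which the arm holds its last target. There are 200 camera calls.

### The job

One of the two light stages has a lens barrel standing in its nest, the other only a flat blanking cap. For half (oblique) light under the lens, take the pull tab of the lens's stage in the fingers, draw its sprung shutter open to the half-travel pins without ever opening it beyond about three quarters, and finish while still holding it there, since it snaps shut when let go. Keep the other stage's shutter shut, and leave the lens, the cap and the things lying on the bench where they are.

Things in the scene. Friction and masses are not known exactly. Their poses are not given: they have to be found in the camera images.
- stage_a: one of two alike light stages: white lamp housing 240 x 110 mm, fixed; guide rails on its long sides (tops at 54 mm), clear stage plate over its rear half (x = 0 to +120 mm, top at 59 mm) and below that a lit window (x = +30 to +90 mm) behind a sprung shutter. Origin: centre of its underside, on the bench; x along the long side from tab end (-x) to stage plate (+x)
- shutter_a (a joint): travel of stage_a's dark sheet-steel shutter (m): 0 shut (at rest), 0.030 half (half the window uncovered), 0.060 fully open. Opens as its tab is drawn along the stage's -x, away from the plate. A spring pulls it shut: 3.3 N when shut, rising to 9.9 N at half and 16.5 N fully open; friction 0.4 N, light damping. Let go, it snaps shut
- tab_a: upright aluminium pull tab of stage_a's shutter: 8 mm thick (along stage x), 30 mm wide (y), 40 mm tall, its lowest 6 mm a foot 20 x 34 mm. Origin: centre of the foot's underside, 47 mm above the bench; axes as the stage's. It stands at stage x = -45 mm when shut (45 mm before the plate's edge), -75 mm at half, -105 mm fully open
- tabtop_a (a point): centre of the top edge of that tab (tab_a), 87 mm above the bench
- half_a (a point): where tabtop_a is when the shutter is at half travel: midway between the two short steel pins (6 mm diameter, 6 mm high) that stand on the two rails of stage_a as the half-travel mark; thin lines on the rails mark shut and fully open
- nest_a (a point): centre of the round nest on the stage plate of stage_a, on the plate's top, at stage x = +60 mm: an aluminium ring of 50 mm outer and 40 mm inner diameter, 6 mm high. It holds either the lens or the blanking cap
- stage_b: one of two alike light stages: white lamp housing 240 x 110 mm, fixed; guide rails on its long sides (tops at 54 mm), clear stage plate over its rear half (x = 0 to +120 mm, top at 59 mm) and below that a lit window (x = +30 to +90 mm) behind a sprung shutter. Origin: centre of its underside, on the bench; x along the long side from tab end (-x) to stage plate (+x)
- shutter_b (a joint): travel of stage_b's dark sheet-steel shutter (m): 0 shut (at rest), 0.030 half (half the window uncovered), 0.060 fully open. Opens as its tab is drawn along the stage's -x, away from the plate. A spring pulls it shut: 3.3 N when shut, rising to 9.9 N at half and 16.5 N fully open; friction 0.4 N, light damping. Let go, it snaps shut
- tab_b: upright aluminium pull tab of stage_b's shutter: 8 mm thick (along stage x), 30 mm wide (y), 40 mm tall, its lowest 6 mm a foot 20 x 34 mm. Origin: centre of the foot's underside, 47 mm above the bench; axes as the stage's. It stands at stage x = -45 mm when shut (45 mm before the plate's edge), -75 mm at half, -105 mm fully open
- tabtop_b (a point): centre of the top edge of that tab (tab_b), 87 mm above the bench
- half_b (a point): where tabtop_b is when the shutter is at half travel: midway between the two short steel pins (6 mm diameter, 6 mm high) that stand on the two rails of stage_b as the half-travel mark; thin lines on the rails mark shut and fully open
- nest_b (a point): centre of the round nest on the stage plate of stage_b, on the plate's top, at stage x = +60 mm: an aluminium ring of 50 mm outer and 40 mm inner diameter, 6 mm high. It holds either the lens or the blanking cap
- lens: lens barrel: stepped black cylinder standing loose in the nest of one of the two stages, up to 44 mm diameter, 38 mm tall, glass on top; origin: centre of its underside (on the stage plate). It marks the stage to be used
- cap: blanking cap: flat black disc, 46 mm diameter, 15 mm tall, loose in the nest of the other stage; origin: centre of its underside
- spool: bystander: loose aluminium spool standing on the bench, 56 mm diameter, 44 mm tall; origin: centre of its underside
- jar: bystander: small amber glass jar standing on the bench, 44 mm diameter, 50 mm tall; origin: centre of its underside
- driver: bystander: screwdriver, 160 mm long, lying on the bench; origin at its middle, on the bench, x along the shaft towards the tip

How it is judged:
At the end, for the whole second after the job is handed in: The shutter of the stage that carries the lens stands still at half travel (30 mm, within 5 mm), its tab held by the fingers (more than 3 N), the other shutter is shut (within 4 mm), lens and cap are still in their nests (within 8 mm of where they were) and the bystanders within 20 mm (((horizontal distance between lens and nest_a below 0.02 m and value of joint shutter_a between 0.025 and 0.035 m and velocity of joint shutter_a between -0.01 and 0.01 m/s and contact force between the fingers and tab_a above 3 N and value of joint shutter_b below 0.004 m and horizontal distance between cap and nest_b below 0.008 m) or (horizontal distance between lens and nest_b below 0.02 m and value of joint shutter_b between 0.025 and 0.035 m and velocity of joint shutter_b between -0.01 and 0.01 m/s and contact force between the fingers and tab_b above 3 N and value of joint shutter_a below 0.004 m and horizontal distance between cap and nest_a below 0.008 m)) and distance of each of lens, cap from where it was at the start of the episode below 0.008 m and distance of each of spool, jar, driver from where it was at the start of the episode below 0.02 m); the arm keeps its last pose, push and grip.
It fails at once if a shutter is opened beyond three quarters (more than 47 mm) (value of joint any of shutter_a, shutter_b above 0.047 m).
It fails at once if the shutter of the stage without the lens is opened (more than 10 mm) ((horizontal distance between cap and nest_a below 0.02 m and value of joint shutter_a above 0.01 m) or (horizontal distance between cap and nest_b below 0.02 m and value of joint shutter_b above 0.01 m)).
It fails at once if the lens, the cap or a bystander is disturbed (distance of any of spool, jar, driver, lens, cap from where it was at the start of the episode above 0.02 m).
It also fails if it takes over 29 s, if anything falls off the work surface, if the arm or the gripper's body presses on something with over 40 N, if the wrist force passes 120 N, or if a joint passes its speed limit or range.

## Working session

There is one attempt and no reset: what is moved stays moved. The work goes in short steps, Python scripts to look and compute and a tool call to move; the robot and the scene stay as the last step left them, time stands still between calls to the robot, and variables do not carry over. Pictures are saved under pics/ and viewed, at most 10 in all, crops included, and the job is handed in when it is done.

```bash
ls; mkdir -p pics
```

Run:
```python
from plant import ctrl, sensors, read_camera
import cv2,json
for n in ["scene","side"]:
    c=read_camera(n); cv2.imwrite(f"pics/{n}0.png",c["pixels"][:,:,::-1]); print(n,c["camera_matrix"],c["dist_coeffs"],c["xyz"],c["orientation"])
print(sensors.get_state())
```

```text
pics
plant.py
scene [[464.72510487   0.         279.86454819]
 [  0.         464.72510487 205.13319777]
 [  0.           0.           1.        ]] [-0.02362094  0.          0.          0.          0.        ] [ 1.13455572 -0.58453407  1.09562395] [ 0.8767866   0.34524405 -0.13141158 -0.30786817]
side [[451.35380788   0.         282.03498989]
 [  0.         451.35380788 214.51248383]
 [  0.           0.           1.        ]] [-0.13689817  0.          0.          0.          0.        ] [0.45505745 0.75591399 1.00782132] [-0.09365584  0.93230542 -0.34840913  0.02542192]
{'time': 0.1, 'qpos': array([-1.31399724e+00,  2.87135765e-01,  1.57804204e+00, -2.50858301e-06,
        1.27862456e+00, -1.50014885e-01]), 'dq': array([ 0.00067319, -0.0003679 , -0.00388414,  0.00010323,  0.00031733,
        0.00049287]), 'joint_efforts': array([ 6.28293546e-04, -4.07295942e+01, -2.93699080e+01, -1.34514812e-04,
        3.40077560e-03,  1.07541598e-05]), 'eef_pos': array([ 0.26693107, -0.61924114,  0.19704027]), 'tcp_rot': array([ 9.79383356e-01,  2.02007477e-01, -6.01615709e-05, -1.10321721e-03]), 'contact_force': array([ 0.45090258,  0.26532035, -0.86767627]), 'wrist_torque': array([ 0.03387326, -0.03881632, -0.04316501]), 'finger_force': 0.0, 'opening': 1.0019491951136483}
```

View pics/scene0.png

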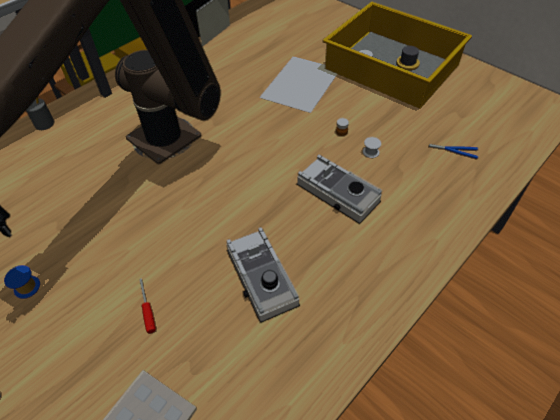

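View pics/side0.png

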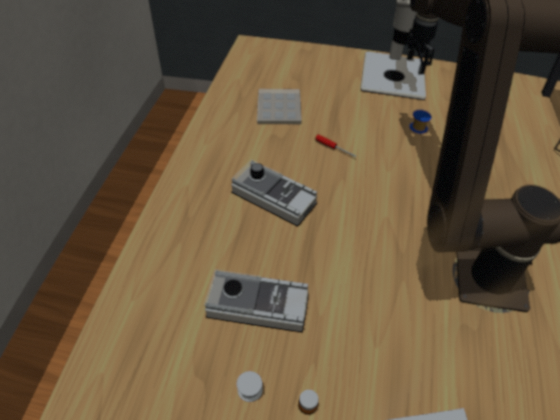

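The lens stands on the nearer stage in the scene view (lens at about 269,280; in the side view about 257,170). The other stage, with a flat disc at scene (356,187) and side (232,288), has the cap. I'll enlarge the lens stage in both views.

Create h.py:
```python
import numpy as np,cv2
from scipy.spatial.transform import Rotation as R
from plant import ctrl, sensors, read_camera
def cam(n):
    c=read_camera(n); return c
def ray(c,uv):
    p=cv2.undistortPoints(np.array([[uv]],float),c["camera_matrix"],np.array(c["dist_coeffs"]))[0,0]
    d=R.from_quat(c["orientation"]).apply([p[0],p[1],1]); return np.array(c["xyz"]),d/np.linalg.norm(d)
def plane(c,uv,z):
    o,d=ray(c,uv); return o+d*(z-o[2])/d[2]
def tri(a,ua,b,ub):
    o1,d1=ray(a,ua);o2,d2=ray(b,ub)
    A=np.c_[d1,-d2]; s=np.linalg.lstsq(A,o2-o1,rcond=None)[0]
    p,q=o1+s[0]*d1,o2+s[1]*d2; return (p+q)/2,np.linalg.norm(p-q)
def proj(c,P):
    r=R.from_quat(c["orientation"]).inv(); rv=r.as_rotvec(); t=-r.apply(c["xyz"])
    return cv2.projectPoints(np.array(P,float).reshape(-1,3),rv,t,c["camera_matrix"],np.array(c["dist_coeffs"]))[0][:,0]
```

Run:
```python
from h import *
a=cam("scene");b=cam("side")
A=a["pixels"][225:325,215:310,::-1];B=b["pixels"][150:230,225:325,::-1]
A=cv2.resize(A,(400,421),interpolation=cv2.INTER_CUBIC);B=cv2.resize(B,(400,320),interpolation=cv2.INTER_CUBIC)
B=cv2.copyMakeBorder(B,0,101,0,0,cv2.BORDER_CONSTANT)
cv2.imwrite("pics/crop.png",np.hstack([A,B]))
```

```text
(no output)
```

View pics/crop.png

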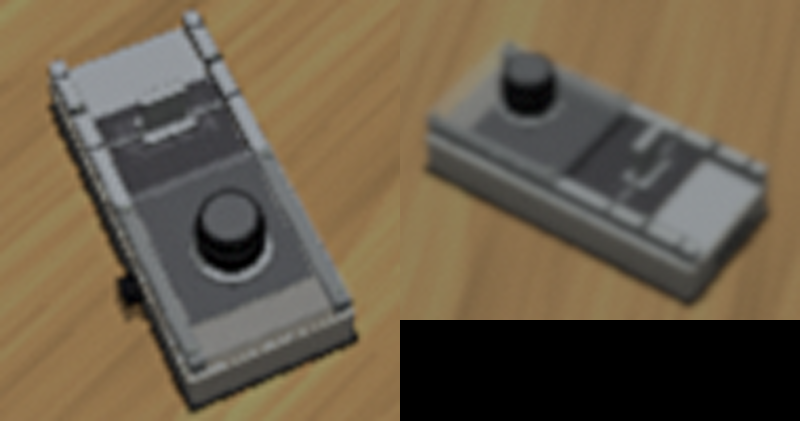

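The lens top is at scene (270,276) and side (257,167). The scene rail-top corners are at crop (57,68), (190,18), (195,362) and (347,308). The tab shows as thin bright marks near crop (170,128). Next I'll estimate the stage pose.

Run:
```python
from h import *
np.set_printoptions(precision=4,suppress=True)
a=cam("scene");b=cam("side")
print("lens top",tri(a,(269.9,276.1),b,(257.5,167)))
s=4.21
for uv in [(57,68),(190,18),(195,362),(347,308),(231,215)]: print(uv,plane(a,(215+uv[0]/s,225+uv[1]/s),.054 if uv[0]!=231 else .097))
for uv in [(430,125),(505,45),(762,170),(700,260)]: print("side",plane(b,(225+(uv[0]-400)/4,150+uv[1]/4),.054))
c=cam("wrist");print(c["xyz"],c["orientation"],c["camera_matrix"]);s=sensors.get_state();T=R.from_quat(s["tcp_rot"])
print("cam in tool",T.inv().apply(c["xyz"]-s["eef_pos"]),(T.inv()*R.from_quat(c["orientation"])).as_matrix())
```

```text
lens top (array([ 0.6987, -0.1873,  0.0959]), np.float64(0.003780286146823432))
(57, 68) [ 0.5235 -0.1681  0.054 ]
(190, 18) [ 0.5587 -0.0814  0.054 ]
(195, 362) [ 0.7351 -0.2544  0.054 ]
(347, 308) [ 0.7764 -0.1687  0.054 ]
(231, 215) [ 0.7009 -0.1871  0.097 ]
side [ 0.7672 -0.156   0.054 ]
side [ 0.7333 -0.2534  0.054 ]
side [ 0.5177 -0.1618  0.054 ]
side [ 0.5477 -0.0665  0.054 ]
[ 0.3375 -0.5901  0.3738] [ 0.8259 -0.5431 -0.0832  0.1264] [[323.0639   0.     275.4855]
 [  0.     323.0639 213.816 ]
 [  0.       0.       1.    ]]
cam in tool [ 0.0765  0.0005 -0.1758] [[ 0.0007 -0.9542 -0.2993]
 [ 1.      0.0005  0.0007]
 [-0.0005 -0.2993  0.9542]]
```

The stage axis runs at about -22°, with its centre near (0.645,-0.165) and the shut tab near (0.604,-0.149). The lens height of 96 mm checks out. Now a move to hover over the tab for a wrist view.

Run:
```python
from h import *
s=sensors.get_state();T=R.from_quat(s["tcp_rot"])
print(T.inv().apply(np.array([.604,-.149,.20])-s["eef_pos"]))
th=np.radians(-22)
D=R.from_matrix(np.array([[-np.sin(th),np.cos(th),0],[np.cos(th),np.sin(th),0],[0,0,-1]]).T.T)
print(D.as_matrix(),(T.inv()*D).as_rotvec())
```

```text
[ 0.49570778 -0.2990267  -0.00179125]
[[ 0.37460659  0.92718385  0.        ]
 [ 0.92718385 -0.37460659  0.        ]
 [ 0.          0.         -1.        ]] [-4.37889579e-04 -2.80123831e-04 -7.80064805e-01]
```

Units first: shifts go in shares of 60 cm and turns go in shares of 4 rad. So 0.495 m / 0.6 = 0.825, 0.45 m / 0.6 = 0.75, -0.78 rad / 4 = -0.195.

>>> inch_along(segments={"sx":[0.0833, 0.1667, 0.25, 0.3333, 0.4167, 0.5, 0.5833, 0.6667, 0.75, 0.825], "sy":[-0.05, -0.1, -0.15, -0.2, -0.25, -0.3, -0.35, -0.4, -0.45, -0.4983], "sz":[0, 0, 0, 0, 0, 0, 0, 0, 0, 0], "wx":[0, 0, 0, 0, 0, 0, 0, 0, 0, 0], "wy":[0, 0, 0, 0, 0, 0, 0, 0, 0, 0], "wz":[-0.02, -0.04, -0.06, -0.08, -0.1, -0.12, -0.14, -0.16, -0.18, -0.195], "aperture":[0.6, 0.6, 0.6, 0.6, 0.6, 0.6, 0.6, 0.6, 0.6, 0.6]}, grip_force=40)

```text
time: 1.6
eef_pos: [0.6044, -0.1476, 0.1985]
tcp_rot: [0.828, 0.56, 0.0, 0.0]
contact_force: [1.3, -0.7, -0.1]
opening: 0.602
finger_force: 0.0
```

>>> inch_along(segments={"sx":[0, 0, 0], "sy":[0, 0, 0], "sz":[0, 0, 0], "wx":[0, 0, 0], "wy":[0, 0, 0], "wz":[0, 0, 0], "aperture":[0.5, 0.5, 0.5]})

```text
time: 1.98
eef_pos: [0.6028, -0.1507, 0.1983]
tcp_rot: [0.83, 0.558, -0.0, 0.0]
contact_force: [-0.6, -0.6, -0.1]
opening: 0.5
finger_force: 0.0
```

Run:
```python
from h import *
c=cam("wrist"); cv2.imwrite("pics/w1.png",c["pixels"][:,:,::-1]); import pickle; pickle.dump(c,open("w1.pkl","wb"))
print(proj(c,[[.604,-.149,.087],[.70,-.187,.097]]))
```

```text
[[275.43329663 196.8574554 ]
 [390.62135701 198.85366799]]
```

View pics/w1.png

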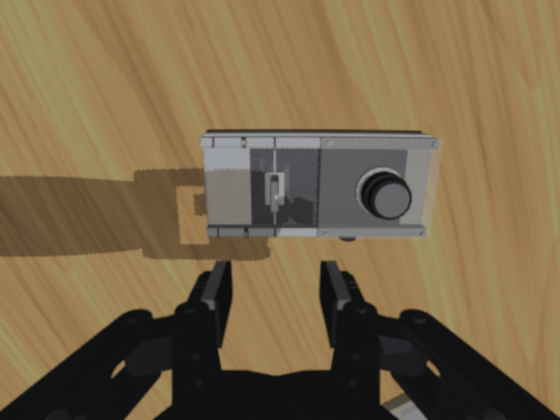

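The wrist view shows the tab's top edge as a thin vertical strip at about (274,192). The lens top is at (390,197), the half pins are near (243,142) and (246,231), and the fingers straddle the right line. I'll shift and take a second view to triangulate.

Scaled: -0.06 m / 0.6 = -0.1, -0.03 m / 0.6 = -0.05.

>>> inch_along(segments={"sx":[-0.05, -0.1, -0.1, -0.1], "sy":[0, 0, 0, 0], "sz":[0.0333, 0.05, 0.05, 0.05], "wx":[0, 0, 0, 0], "wy":[0, 0, 0, 0], "wz":[0, 0, 0, 0], "aperture":[0.5, 0.5, 0.5, 0.5]})

```text
time: 2.52
eef_pos: [0.5809, -0.2056, 0.1689]
tcp_rot: [0.829, 0.559, 0.0, 0.0]
contact_force: [0.4, -0.9, -0.1]
opening: 0.504
finger_force: 0.0
```

Run:
```python
from h import *
import pickle
c=cam("wrist"); pickle.dump(c,open("w2.pkl","wb")); a=pickle.load(open("w1.pkl","rb"))
print(proj(c,[[.604,-.149,.087]]))
u,v=proj(c,[[.604,-.149,.087]])[0].astype(int); print(u,v)
A=a["pixels"][130:240,225:325,::-1];B=c["pixels"][v-55:v+55,u-50:u+50,::-1]
f=lambda i:cv2.resize(i,(400,440),interpolation=cv2.INTER_CUBIC)
cv2.imwrite("pics/w12.png",np.hstack([f(A),f(B)]))
```

```text
[[274.92636042 133.01410777]]
274 133
```

View pics/w12.png

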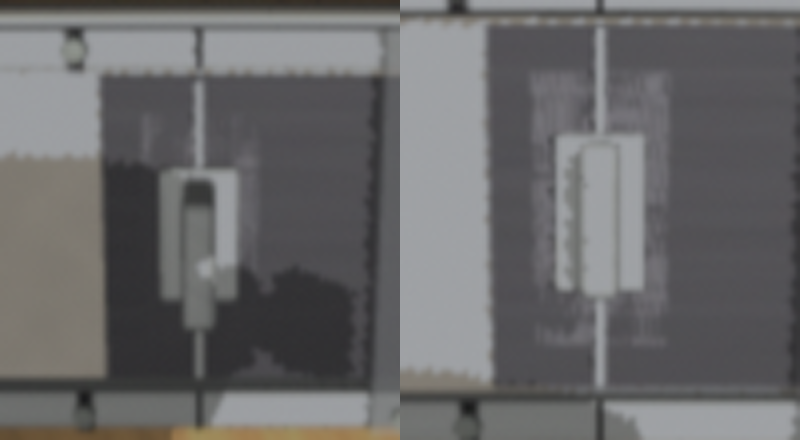

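Tab top edge centre is at (274.8,197.0) in view 1 and (273.9,132.9) in view 2. The pins are at (243.5,142.5) and (246,232.5) in view 1, and at about (238.5,78.5) and (240.8,182.5) in view 2.

Run:
```python
from h import *
import pickle
np.set_printoptions(precision=4,suppress=True)
a,b=[pickle.load(open(f"w{i}.pkl","rb")) for i in (1,2)]
t,e=tri(a,(274.5,196.7),b,(273.6,132.6));print("tab",t,e)
p1=tri(a,(243.2,142.2),b,(238.2,78.2));p2=tri(a,(245.7,232.2),b,(240.6,182));print("pins",p1,p2)
h=(p1[0]+p2[0])/2;d=(t-h)[:2];print("half",h,"tab->half dist",np.linalg.norm(d),"axis deg",np.degrees(np.arctan2(-(p1[0]-p2[0])[0],(p1[0]-p2[0])[1])))
print("rail line deg",[np.degrees(np.arctan2(*(plane(a,q,.054)-plane(a,p,.054))[1::-1])) for p,q in [((205,138),(437,140)),((210,233),(425,233))]])
s=sensors.get_state();T=R.from_quat(s["tcp_rot"]);y=T.apply([0,1,0]);print("tool y deg",np.degrees(np.arctan2(y[1],y[0])))
print("to grasp",T.inv().apply(np.array([t[0],t[1],.060])-s["eef_pos"]), s["eef_pos"])
```

```text
tab [ 0.6033 -0.1483  0.0878] 0.00017597025920301998
pins (array([ 0.5906, -0.0947,  0.0388]), np.float64(0.00024629795719125825)) (array([ 0.559 , -0.1784,  0.0617]), np.float64(8.701570979304475e-05))
half [ 0.5748 -0.1366  0.0502] tab->half dist 0.030787676448974063 axis deg -20.732109980565205
rail line deg [np.float64(-22.254222547091622), np.float64(-22.177411541586682)]
tool y deg -22.03402457385878
to grasp [ 0.0609 -0.0011  0.1091] [ 0.5813 -0.2052  0.1691]
```

Heights and spacing check out: tab top is at 88 mm, tab to half is 31 mm, and the axis is -22°. Descend and grip.

Scaled: 0.109 m / 0.6 = 0.1817, 0.09 m / 0.6 = 0.15.

>>> inch_along(segments={"sx":[0.05, 0.1017, 0.1017, 0.1017, 0.1017, 0.1017, 0.1017, 0.1017], "sy":[0, -0.0017, -0.0017, -0.0017, -0.0017, -0.0017, -0.0017, -0.0017], "sz":[0, 0, 0.05, 0.1, 0.15, 0.1817, 0.1817, 0.1817], "wx":[0, 0, 0, 0, 0, 0, 0, 0], "wy":[0, 0, 0, 0, 0, 0, 0, 0], "wz":[0, 0, 0, 0, 0, 0, 0, 0], "aperture":[0.5, 0.5, 0.5, 0.5, 0.5, 0.5, 0.5, 0.5]}, grip_force=60)

```text
time: 3.58
eef_pos: [0.604, -0.1484, 0.0608]
tcp_rot: [0.829, 0.559, 0.001, 0.001]
contact_force: [0.1, 0.3, 0.7]
opening: 0.496
finger_force: 0.0
```

>>> inch_along(segments={"sx":[0, 0, 0], "sy":[0, 0, 0], "sz":[0, 0, 0], "wx":[0, 0, 0], "wy":[0, 0, 0], "wz":[0, 0, 0], "aperture":[0.25, 0.25, 0.25]})

```text
time: 3.95
eef_pos: [0.6031, -0.1483, 0.0599]
tcp_rot: [0.829, 0.559, 0.0, 0.0]
contact_force: [-0.3, -0.5, -0.1]
opening: 0.252
finger_force: 0.0
```

>>> inch_along(segments={"sx":[0, 0, 0, 0, 0], "sy":[0, 0, 0, 0, 0], "sz":[0, 0, 0, 0, 0], "wx":[0, 0, 0, 0, 0], "wy":[0, 0, 0, 0, 0], "wz":[0, 0, 0, 0, 0], "aperture":[0.0, 0.0, 0.0, 0.0, 0.0]}, grip_force=60)

```text
time: 4.58
eef_pos: [0.6028, -0.1481, 0.0593]
tcp_rot: [0.829, 0.559, -0.0, -0.0]
contact_force: [0.9, 0.9, -0.5]
opening: -0.0
finger_force: 0.0
```

Run:
```python
from h import *
t=[.6033,-.1483,.0878]
for n in ("scene","wrist"):
    c=cam(n);u,v=proj(c,[t])[0].astype(int);print(n,u,v)
    cv2.imwrite(f"pics/g_{n}.png",cv2.resize(c["pixels"][max(v-60,0):v+60,max(u-70,0):u+70,::-1],None,fx=3,fy=3,interpolation=cv2.INTER_CUBIC))
```

```text
scene 253 246
wrist 275 269
```

View pics/g_wrist.png

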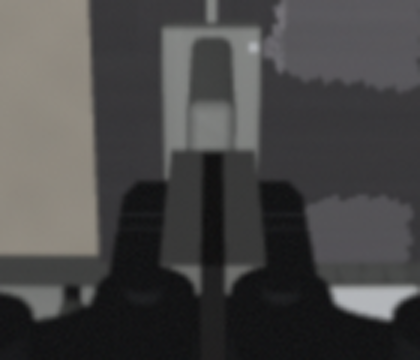

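The wrist crop shows the fingers closed (gap near zero) in front of the tab, with the tab's top edge still visible at crop (210,125). Finger force is 0, so the tab isn't held. I'll check the outside views.

Run:
```python
from h import *
s=sensors.get_state();e=s["eef_pos"];t=[.6033,-.1483,.0878];print(s["time"],e,s["opening"],s["finger_force"])
o=[]
for n in ("scene","side"):
    c=cam(n);P=proj(c,[t,e]);u,v=P[0].astype(int);print(n,u,v,P-[u,v])
    o.append(cv2.resize(c["pixels"][v-45:v+45,u-40:u+40,::-1],(400,450),interpolation=cv2.INTER_CUBIC))
cv2.imwrite("pics/g2.png",np.hstack(o))
c=cam("wrist");print("wrist eef px",proj(c,[e,t,[*e[:2],.0877]]))
```

```text
4.675 [ 0.60285494 -0.14811634  0.05932878] -0.0014391234340466858 0.0
scene 253 246 [[0.49367976 0.2432583 ]
 [1.08941576 6.12011776]]
side 286 183 [[0.22794498 0.16546233]
 [0.12431451 7.12075904]]
wrist eef px [[274.76235216 247.33740103]
 [275.65143282 269.68379822]
 [274.70292088 269.58618911]]
```

View pics/g2.png

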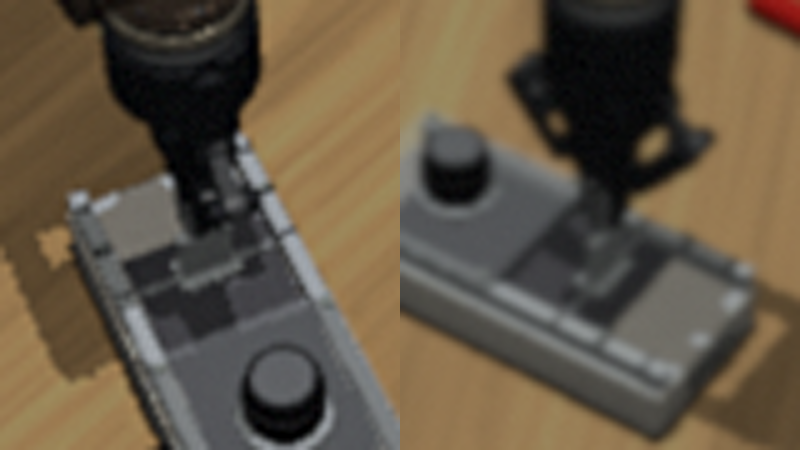

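The fingers are shut short of the tab, yet the TCP reads 28 mm below its top. I'll locate the real tip before going further by projecting two possibilities (tip higher, or tip displaced sideways) and testing them against the pictures.

Run:
```python
from h import *
s=sensors.get_state();e=s["eef_pos"];T=R.from_quat(s["tcp_rot"]);t=np.array([.6033,-.1483,.0878])
H={"nominal":(0,0,0),"up38":(0,0,-.038),"up25":(0,0,-.025),"side-17":(-.017,0,0)}
L=[]
for n,(u,v) in (("scene",(253,246)),("side",(286,183))):
    c=cam(n);im=cv2.resize(c["pixels"][v-25:v+20,u-20:u+20,::-1],(400,450),interpolation=cv2.INTER_CUBIC)
    for (k,o),col in zip(H.items(),[(255,255,255),(0,0,255),(0,255,255),(0,255,0)]):
        P=[e+T.apply(np.add(o,(x,0,0))) for x in(-.011,.011)]
        q=((proj(c,P)-[u-20,v-25])*10+5).astype(int); cv2.line(im,tuple(map(int,q[0])),tuple(map(int,q[1])),col,1)
    L.append(im)
cv2.imwrite("pics/hyp.png",np.hstack(L))
```

```text
(no output)
```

View pics/hyp.png

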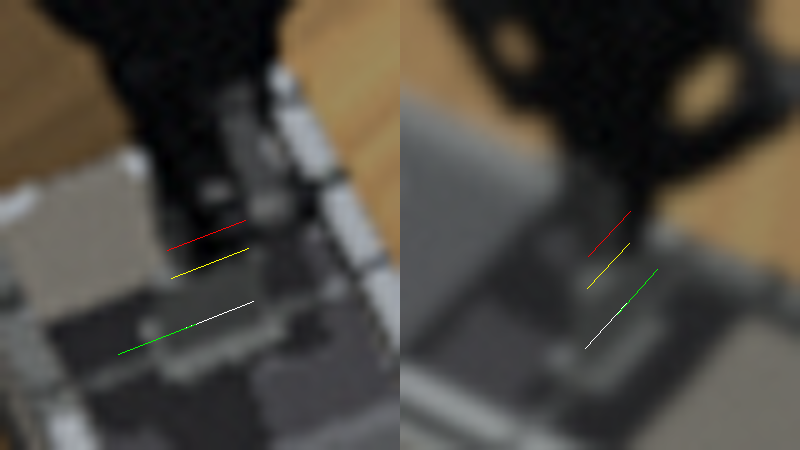

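Both views put the closed tips near the red and yellow lines, about 25–38 mm behind the stated TCP and just above the tab top. The real fingers therefore end higher than reported. I'll open, go lower in small steps while watching the force, and try the grip again.

Scaled: 0.015 m / 0.6 = 0.025, 0.01 m / 0.6 = 0.0167.

>>> inch_along(segments={"sx":[0, 0, 0, 0, 0, 0, 0], "sy":[0, 0, 0, 0, 0, 0, 0], "sz":[0, 0, 0, 0.0083, 0.0167, 0.025, 0.025], "wx":[0, 0, 0, 0, 0, 0, 0], "wy":[0, 0, 0, 0, 0, 0, 0], "wz":[0, 0, 0, 0, 0, 0, 0], "aperture":[0.45, 0.45, 0.45, 0.45, 0.45, 0.45, 0.45]}, grip_force=40)

```text
time: 5.8
eef_pos: [0.6023, -0.1479, 0.0434]
tcp_rot: [0.829, 0.559, -0.0, -0.001]
contact_force: [-0.2, -0.3, -0.1]
opening: 0.45
finger_force: 0.0
```

>>> inch_along(segments={"sx":[0, 0, 0], "sy":[0, 0, 0], "sz":[0.005, 0.01, 0.01], "wx":[0, 0, 0], "wy":[0, 0, 0], "wz":[0, 0, 0], "aperture":[0.45, 0.45, 0.45]})

```text
time: 6.18
eef_pos: [0.6026, -0.148, 0.038]
tcp_rot: [0.829, 0.559, -0.0, -0.0]
contact_force: [-0.1, 0.1, 0.0]
opening: 0.451
finger_force: 0.0
```

There's no contact even with the TCP reading below the shutter deck, which confirms the offset. A bit lower, then a gentle close.

Scaled: 0.006 m / 0.6 = 0.01, 0.003 m / 0.6 = 0.005.

>>> inch_along(segments={"sx":[0, 0, 0], "sy":[0, 0, 0], "sz":[0.005, 0.01, 0.01], "wx":[0, 0, 0], "wy":[0, 0, 0], "wz":[0, 0, 0], "aperture":[0.45, 0.45, 0.45]})

```text
time: 6.55
eef_pos: [0.6026, -0.148, 0.0319]
tcp_rot: [0.829, 0.559, -0.0, -0.0]
contact_force: [0.4, -0.4, 0.3]
opening: 0.457
finger_force: 0.0
```

>>> inch_along(segments={"sx":[0, 0, 0, 0, 0, 0], "sy":[0, 0, 0, 0, 0, 0], "sz":[0, 0, 0, 0, 0, 0], "wx":[0, 0, 0, 0, 0, 0], "wy":[0, 0, 0, 0, 0, 0], "wz":[0, 0, 0, 0, 0, 0], "aperture":[0.2, 0.2, 0.0, 0.0, 0.0, 0.0]}, grip_force=30)

```text
time: 7.3
eef_pos: [0.6027, -0.1481, 0.0325]
tcp_rot: [0.829, 0.559, -0.0, -0.0]
contact_force: [-2.2, 0.4, 3.4]
opening: 0.089
finger_force: 33.2
```

Run:
```python
from h import *
c=cam("wrist");cv2.imwrite("pics/g3.png",cv2.resize(c["pixels"][200:320,205:345,::-1],None,fx=3,fy=3,interpolation=cv2.INTER_CUBIC))
```

```text
(no output)
```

View pics/g3.png

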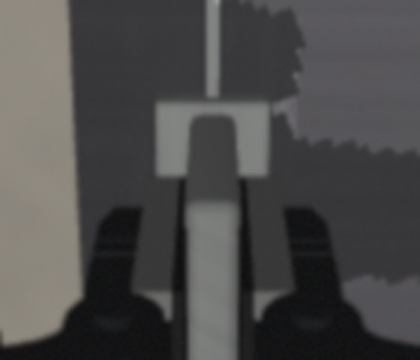

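The tab sits between the pads, with opening 0.089 (about 8 mm) and 33 N. I'll tighten the grip and draw slowly along tool -y.

Scaled: -0.02 m / 0.6 = -0.0333, -0.016 m / 0.6 = -0.0267.

>>> inch_along(segments={"sx":[0, 0, 0, 0, 0, 0, 0, 0], "sy":[0, 0, -0.0067, -0.0133, -0.02, -0.0267, -0.0333, -0.0333], "sz":[0, 0, 0, 0, 0, 0, 0, 0], "wx":[0, 0, 0, 0, 0, 0, 0, 0], "wy":[0, 0, 0, 0, 0, 0, 0, 0], "wz":[0, 0, 0, 0, 0, 0, 0, 0], "aperture":[0, 0, 0, 0, 0, 0, 0, 0]}, grip_force=60)

```text
time: 8.35
eef_pos: [0.5862, -0.1414, 0.0327]
tcp_rot: [0.829, 0.559, 0.002, 0.003]
contact_force: [6.7, -1.9, -2.4]
opening: 0.081
finger_force: 61.5
```

Run:
```python
from h import *
s=sensors.get_state();y=R.from_quat(s["tcp_rot"]).apply([0,1,0]);d=s["eef_pos"]-np.array([.6027,-.1481,.0325]);print("travel",-d@y,d,s["contact_force"]@y)
```

```text
travel 0.0177680354715254 [-0.01645191  0.00671505  0.00017109] 6.9612923464583085
```

>>> inch_along(segments={"sx":[0, 0, 0, 0, 0, 0], "sy":[-0.005, -0.01, -0.015, -0.0192, -0.0192, -0.0192], "sz":[0, 0, 0, 0, 0, 0], "wx":[0, 0, 0, 0, 0, 0], "wy":[0, 0, 0, 0, 0, 0], "wz":[0, 0, 0, 0, 0, 0], "aperture":[0, 0, 0, 0, 0, 0]})

```text
time: 9.1
eef_pos: [0.5765, -0.1374, 0.0327]
tcp_rot: [0.829, 0.559, 0.003, 0.003]
contact_force: [8.8, -2.6, -4.5]
opening: 0.078
finger_force: 61.3
```

Run:
```python
from h import *
s=sensors.get_state();y=R.from_quat(s["tcp_rot"]).apply([0,1,0]);d=s["eef_pos"]-np.array([.6027,-.1481,.0325]);print("travel",-d@y,s["contact_force"]@y)
c=cam("wrist");cv2.imwrite("pics/w4.png",cv2.resize(c["pixels"][150:360,150:410,::-1],None,fx=2.8,fy=2.8,interpolation=cv2.INTER_CUBIC))
```

```text
travel 0.028274805769853507 9.07995931737423
```

View pics/w4.png

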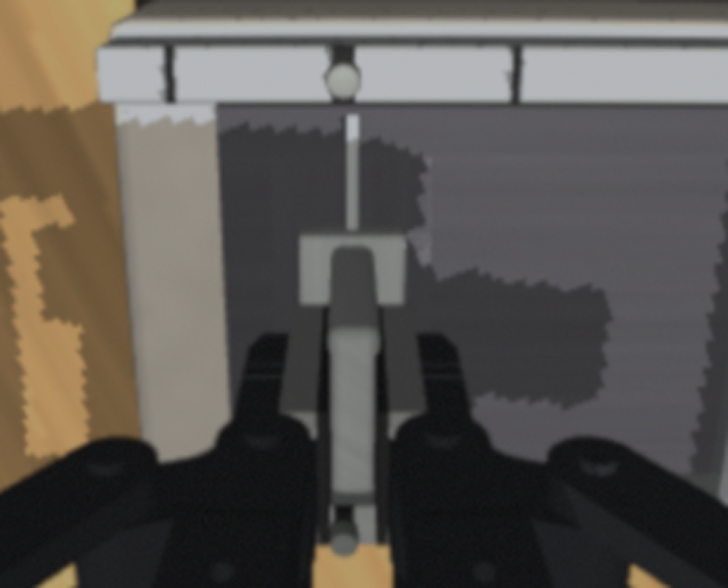

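The shutter's index line is at x=352. The pin is at 343, the shut mark at 516 and the full mark at 169, so travel is about 28.4 mm, which agrees with the arm. Draw 1.7 mm more, let it settle, verify and hand in.

Scaled: -0.0017 m / 0.6 = -0.0028.

>>> inch_along(segments={"sx":[0, 0, 0, 0, 0, 0], "sy":[-0.0028, -0.0028, -0.0028, -0.0028, -0.0028, -0.0028], "sz":[0, 0, 0, 0, 0, 0], "wx":[0, 0, 0, 0, 0, 0], "wy":[0, 0, 0, 0, 0, 0], "wz":[0, 0, 0, 0, 0, 0], "aperture":[0, 0, 0, 0, 0, 0]})

```text
time: 9.9
eef_pos: [0.5751, -0.1369, 0.0327]
tcp_rot: [0.829, 0.559, 0.003, 0.004]
contact_force: [9.8, -2.5, -4.5]
opening: 0.077
finger_force: 61.2
```

Run:
```python
from h import *
s=sensors.get_state();y=R.from_quat(s["tcp_rot"]).apply([0,1,0]);d=s["eef_pos"]-np.array([.6027,-.1481,.0325]);v=-d@y;print("travel",v,s["contact_force"]@y,s["finger_force"])
if .0275<v<.0325 and s["finger_force"]>30: print(ctrl.sign_off())
```

```text
travel 0.02979478859334469 9.952208360863068 61.18009865283966
the job is handed in; nothing more can be done
None
```

I drew the lens stage's shutter to about 29.8 mm by the arm's readings, against a 30 mm target. I handed the job in at about 9.9 s, still gripping the tab at about 61 N; no verdict came back.

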